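# Pin the model carrier to the spray stand

### The job

The model lorry sits on a steel carrier whose tongue is already pushed into the fork of the spray stand, with the holes lined up. Take the one long lock pin out of the wooden pin rack and put it down through the fork and the tongue, fully home, so that the carrier cannot slide out while it is sprayed; let go of it, and leave the two short pins in the rack.

Things in the scene. Friction and masses are not known exactly. Their poses are not given: they have to be found in the camera images.
- lock_pin: The long pin, upright, tip down in one of 3 rack pockets (36 mm deep, 75 apart). Steel shank d 18, 70 long, last 15 tapering to d 8; flange d 52 at z 70-75; round black grip d 24 at z 75-115. Origin: centre of the tip, z up the pin; 0.18 kg; yaw free. In the plywood rack (70 x 220 x 40 mm) its tip is 4 above the table, its top 119, the tallest there; lift 40 straight up to clear the rack.
- fork_hole (a point): Centre of the hole's upper mouth in the stand's aluminium fork, 90 mm above the table; z up; carrier and lorry lie to its -y, from 110 mm away, up to 132 above the table. The vertical hole, d 34 (42 at the mouth), runs through upper cheek (74 x 74), steel tongue and lower cheek, ending 58 below the mouth; 20 more are free under it. Pin home: flange on the cheek, tip 70 below this point.
- short_pin: Short pin in another rack pocket: flange d 52 and black round grip d 24 as on the lock pin, but its shank is only 34 mm, so the flange lies on the rack. Its grip ends 85 mm above the table. Origin: centre of the tip, z up. Leave it in the rack.
- ball_pin: Second short pin in the rack: shank 34 mm, flange d 52 lying on the rack, and a black ball d 32 instead of the round grip, ending 82 mm above the table. Origin: centre of the tip, z up. Leave it in the rack.

How it is judged:
At the end, for the whole second after the job is handed in: The long lock pin stands at rest in the fork's hole through both cheeks and the tongue: its tip at least 60 mm below the mouth (70 mm is fully home), within 16 mm of the hole's axis, leaning less than 15 degrees (horizontal distance between lock_pin and fork_hole below 0.016 m and z of lock_pin in the frame of fork_hole below -0.06 m and angle between lock_pin's own z axis and vertical below 0.26 rad and linear speed of lock_pin below 0.02 m/s); the robot touches nothing.
It fails at once if the short pin with the round grip is taken out of the rack or moved by more than 30 mm (distance of short_pin from where it was at the start of the episode above 0.03 m).
It fails at once if the short pin with the ball is taken out of the rack or moved by more than 30 mm (distance of ball_pin from where it was at the start of the episode above 0.03 m).
It also fails if it takes over 32 s, if anything falls off the work surface, if the arm or the gripper's body presses on something with over 40 N, if the wrist force passes 120 N, or if a joint passes its speed limit or range.

### The arm

A 6-joint arm with a two-finger parallel gripper is mounted at the origin on the work surface. World frame = base frame: x ahead of the robot, y to its left, z up, the work surface at z = 0. Lengths are in m, angles in rad, forces in N, time in s.
With the tool pointing down it reaches from about 0.35 to 0.85 m from the base axis. Payload 8.1 kg.
Tool frame: the origin (TCP) lies at the very end of the fingers, on their centre line; the grasp point (between the pads) lies 19 mm behind it; z points along the fingers, y is the direction in which the jaws open and shut (so a half turn about z gives the same grasp; the last joint's range is limited). The gripper opens to 93 mm and grips with 3 to 60 N. Pads are 15 mm wide; open, the fingers measure 128 mm over their backs; the gripper's body (75 mm by 188 mm) begins 65 mm behind the grasp point.
Start: joints at [1.018, 0.13, 1.488, -0, 1.523, -0.085], TCP at [0.271, 0.536, 0.219] pointing down, gripper open.
Joint ranges: [-2.96, 2.96], [-0.89, 2.26], [0.02, 2.5], [-1.34, 4.48], [0, 2.73], [-2.66, 2.66]. Speed limits (rad/s): [2.39, 2.39, 2.79, 3.14, 3.14, 3.14].

### API

Orientations are given as a rotation vector (axis times angle).
In Python, from plant import robot gives the robot as it stands.
- The arm moves only by the tool jog_arm, never from a script. Its argument "commands" is a list of rows, each a list of 3 entries, a list of its own where there are three numbers: the shift along the world's x, y, z scaled (see below), then the turn, a rotation vector about the world's x, y, z scaled (see below), then the closure, from -1 (fully open) to 1 (shut), so that 0 is half open. In form: [[[tx, ty, tz], [ax, ay, az], hand], ...]. A call has 1 to 10 rows; each row is the pose to reach, as a shift and turn from the pose measured when the call began, turning the shorter way round; what a row does not reach only later rows make up. The controller multiplies each number of a shift by 0.6 m and each number of a turn by 2 pi rad. A row lasts 1/8 s, in which the tool goes at most 62.5 mm and 10.7 degrees, less where a joint would pass 70% of its speed; a pose out of reach is approached as far as the arm can. A call with a number of a shift or a turn outside -1 to 1 is refused whole. A call with a gripper value outside its range is refused whole. The fingers move at their own pace and stop on an object; "newtons" is the grip in N (left out, the last holds). Time passes only in rows, so rows that repeat a pose let the fingers close. It gives the time, the measured TCP pose, the force and the opening at its end, in the units of the state.
- robot.read_state(): the state, without advancing time (a new reading comes with each control period).
- robot.read_camera(name): name is "scene" or "top" or "wrist"; returns a dict with "pixels" (384x512x3 uint8, red, green, blue), "fovy" (degrees; the focal length in pixels is half the picture's height over the tangent of half this angle, whatever the lens; pixels are square), "cx", "cy" (the principal point, pixels), "rvec" (rotation vector, rad) and "tvec" (3), from world to camera coordinates, as OpenCV has them; the wrist camera has in their place "tool_from_camera" (4x4, takes a point from camera to tool coordinates, whose origin is the TCP and whose axes are the flange's). Camera axes: x right, y down, z forward; pixel columns grow to the right and rows downward; lengths in m; the calibration is good to about 2 mm. A picture is of the moment at which its call begins: read the wrist's pose just before it. There is no depth.
- robot.close_job(): hands the job in, once; it reports no verdict.
Trained networks look in the newest picture that a camera, given by its name, has taken for a name from the list of things; names that differ only in an ending like _2 or _b are one class to them, and where a whole thing is asked for, a point or a joint stands for the part that bears it (a point fixed in the world has none). Each returns a list of dicts, best first, with "p" (0 to 1); they miss things now and then, are a little off and sometimes report something else, mostly with a low value. They report only what shows in the picture. A call takes as long as a camera call.
- robot.trace(camera, name): "pixels" (384x512 bool, what is visible of it) and "uv" ([column, row] in pixels, amid what is visible of it).
The state is a dict: "t": time; "q": joint angles; "dq": joint speeds; "joint_torque": joint torques, N m; "tool_pos": TCP position; "orientation": TCP orientation; "force": force on the tool from outside, world axes, zero at the start; "wrist_torque": the same for the moment, N m; "opening": finger opening in m.
Only numpy, scipy, OpenCV 4.12 (cv2) and the standard library are available. Lean on these libraries where they do the work, as an engineer would, in place of code of your own. Each camera call takes 0.05 s, during which the arm holds its last target.

## Working session

There is one attempt and no reset: what is moved stays moved. The work goes in short steps, Python scripts to look and compute and a tool call to move; the robot and the scene stay as the last step left them, time stands still between calls to the robot, and variables do not carry over. Pictures are saved under pics/ and viewed, and the job is handed in when it is done.

Besides the shell and the picture viewer there is one more tool, called in YAML: its name, and indented under it one key for each argument. jog_arm: Moves the arm, as the interface text tells. Shifts and turns lie within -1 to 1; 1 stands for 0.6 m of shift or 2 pi rad of turn. Its arguments: {"type":"object","properties":{"commands":{"type":"array"},"newtons":{"type":"number"}},"required":["commands"]}

```bash
mkdir -p pics; cat > h.py <<'E'
import numpy as np, cv2
from plant import robot
def save(n,f):
    c=robot.read_camera(n); cv2.imwrite(f,c["pixels"][:,:,::-1]); return c
def K(c):
    h,w=c["pixels"].shape[:2]; f=h/2/np.tan(np.radians(c["fovy"])/2)
    return np.array([[f,0,c["cx"]],[0,f,c["cy"]],[0,0,1]])
def ext(c,s=None):
    if "rvec" in c: 
        return cv2.Rodrigues(np.array(c["rvec"],float))[0],np.array(c["tvec"],float).ravel()
    T=np.eye(4);T[:3,:3]=cv2.Rodrigues(np.array(s["orientation"],float))[0];T[:3,3]=s["tool_pos"]
    M=np.linalg.inv(T@np.array(c["tool_from_camera"])); return M[:3,:3],M[:3,3]
def atz(c,uv,z,s=None):
    R,t=ext(c,s); d=R.T@np.linalg.inv(K(c))@np.array([uv[0],uv[1],1.]); o=-R.T@t
    return o+d*(z-o[2])/d[2]
def proj(c,p,s=None):
    R,t=ext(c,s); q=K(c)@(R@np.array(p)+t); return q[:2]/q[2]
E
python3 - <<'E'
from h import *
s=robot.read_state();print(s)
for n in["scene","top","wrist"]:
    c=save(n,f"pics/{n}0.png")
    print(n,{k:v for k,v in c.items() if k!="pixels"})
    for o in["lock_pin","fork_hole","short_pin","ball_pin"]:
        print(o,[(r["p"],r["uv"],int(r["pixels"].sum())) for r in robot.trace(n,o)][:3])
E
```

```text
{'t': 0.0, 'q': array([ 1.01763212e+00,  1.31155342e-01,  1.48928950e+00, -3.76544165e-05,
        1.52302838e+00, -8.53897693e-02]), 'dq': array([-1.23099765e-04,  3.85230405e-05, -8.20067940e-04, -1.10125979e-03,
       -2.83133357e-03,  1.15307023e-03]), 'joint_torque': array([-8.91056443e-04, -5.59863424e+01, -4.91738963e+01,  7.66428094e-02,
        3.58583929e-02, -1.29055456e-04]), 'tool_pos': array([0.27021747, 0.53504815, 0.21758534]), 'orientation': array([-7.27965928e-01, -3.05551598e+00,  2.82275866e-03]), 'force': array([ 0.08893239,  0.25941598, -0.12959713]), 'wrist_torque': array([-0.01057303,  0.03255087,  0.00623216]), 'opening': 0.09264070824475507}
scene {'fovy': 42.1728305844333, 'cx': 250.55015733402217, 'cy': 193.40354039497285, 'rvec': array([ 2.1771408 ,  0.73014222, -0.31777867]), 'tvec': array([-0.53408753, -0.09127873,  1.2269708 ])}
lock_pin [(0.83, [302.5, 140.5], 428)]
fork_hole [(0.64, [146.0, 323.5], 13589), (0.58, [305.5, 142.1], 413)]
short_pin [(0.92, [281.5, 186.5], 429)]
ball_pin [(0.73, [294.6, 167.5], 328)]
top {'fovy': 53.553812314655005, 'cx': 253.7529220536065, 'cy': 194.5529629119337, 'rvec': array([ 2.19721401, -2.13897346,  0.1624559 ]), 'tvec': array([0.08715557, 0.56643705, 0.77648507])}
lock_pin [(0.75, [125.0, 193.1], 571)]
fork_hole [(0.63, [403.5, 181.6], 10370)]
short_pin [(0.98, [198.4, 183.1], 468)]
ball_pin [(0.69, [165.8, 192.7], 483)]
wrist {'fovy': 70.48923127860347, 'cx': 256.6801998788086, 'cy': 190.27900474838478, 'tool_from_camera': array([[ 8.62430883e-04, -9.54139021e-01, -2.99362631e-01,
         8.46004946e-02],
       [ 9.99999599e-01,  7.50115825e-04,  4.90093759e-04,
        -6.73674491e-04],
       [-2.43060932e-04, -2.99362934e-01,  9.54139285e-01,
        -1.66110601e-01],
       [ 0.00000000e+00,  0.00000000e+00,  0.00000000e+00,
         1.00000000e+00]])}
lock_pin []
fork_hole []
short_pin []
ball_pin []
```

```bash
ls
```

```text
h.py
pics
```

View pics/scene0.png

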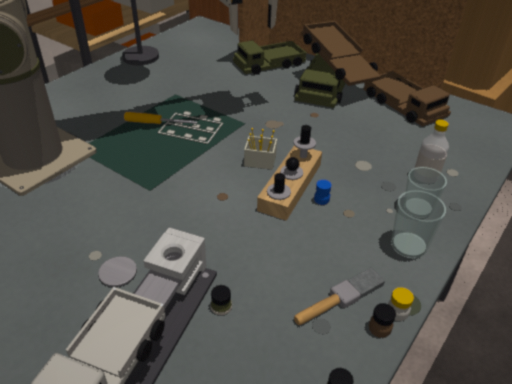

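View pics/top0.png

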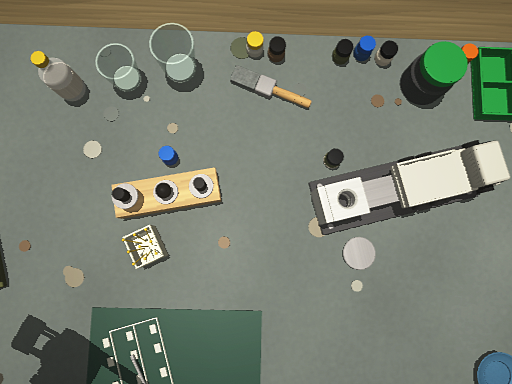

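View pics/wrist0.png

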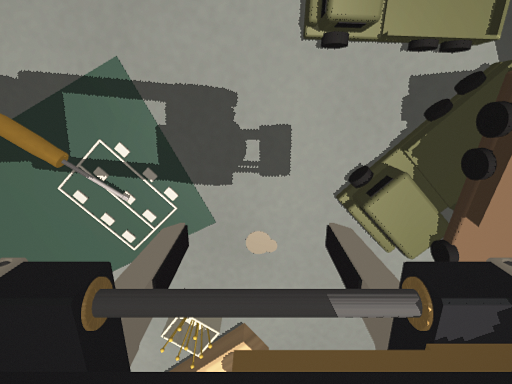

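The lock pin is the outermost one in the rack: top view (122,194), scene view (305,133). The fork hole is at (346,199) in the top view and (174,252) in the scene view. Next I'll refine these on enlarged crops.

```bash
python3 - <<'E'
import cv2
a=cv2.imread("pics/top0.png");b=cv2.imread("pics/scene0.png")
x=cv2.resize(a[160:235,100:230],None,fx=6,fy=6,interpolation=cv2.INTER_CUBIC);cv2.imwrite("pics/c1.png",x)
x=cv2.resize(a[165:235,300:400],None,fx=8,fy=8,interpolation=cv2.INTER_CUBIC);cv2.imwrite("pics/c2.png",x)
x=cv2.resize(b[115:225,240:340],None,fx=5,fy=5,interpolation=cv2.INTER_CUBIC);cv2.imwrite("pics/c3.png",x)
x=cv2.resize(b[225:285,130:220],None,fx=8,fy=8,interpolation=cv2.INTER_CUBIC);cv2.imwrite("pics/c4.png",x)
E
```

```text
(no output)
```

View pics/c1.png

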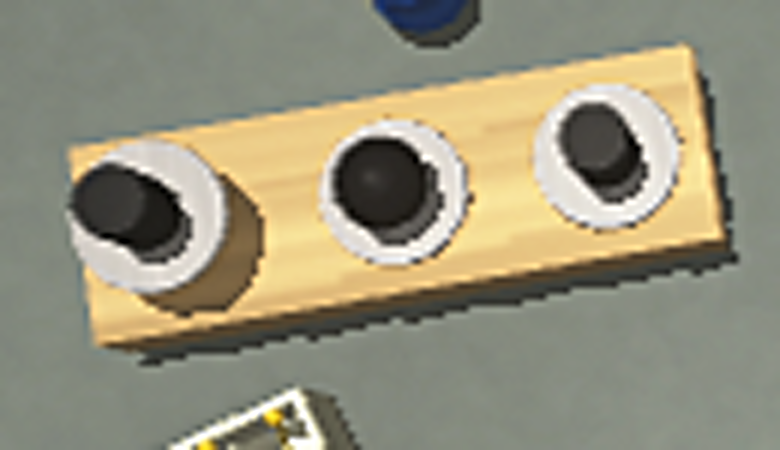

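View pics/c2.png

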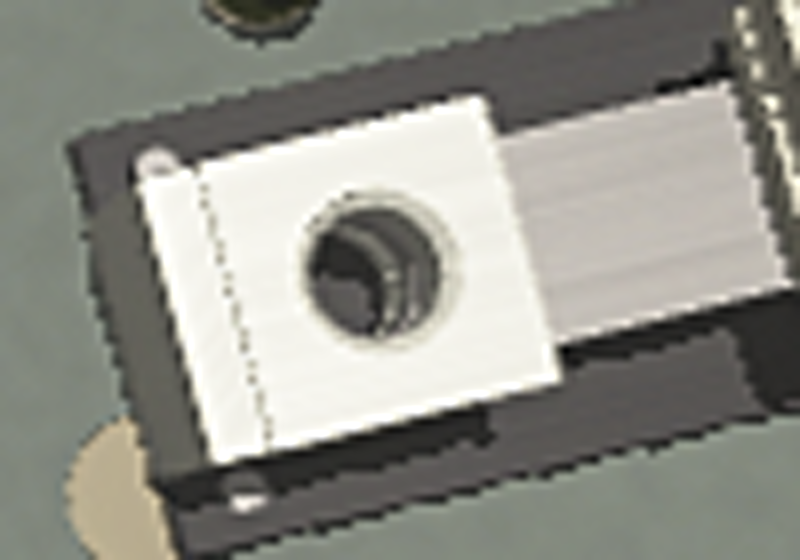

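View pics/c3.png

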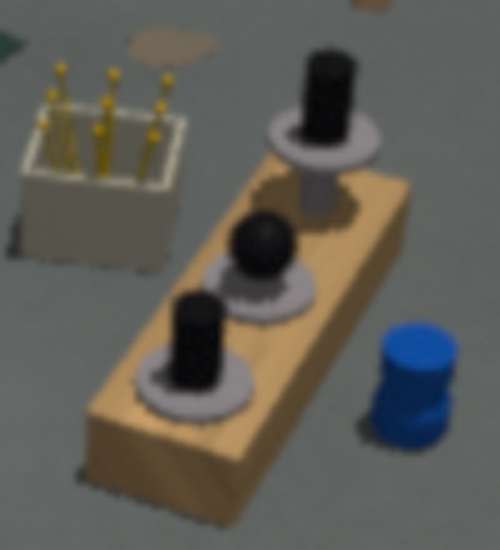

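View pics/c4.png

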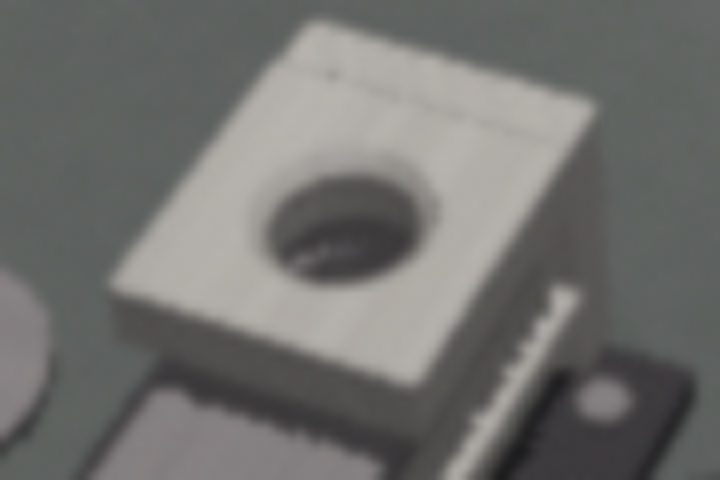

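```bash
python3 - <<'E'
from h import *
T=robot.read_camera("top");S=robot.read_camera("scene");s=robot.read_state()
g=lambda x,y,f,a,b:((x+.5)/f-.5+a,(y+.5)/f-.5+b)
print("grip top",atz(T,g(108,199,6,100,160),.119),atz(S,g(331,60,5,240,115),.119))
print("flange",atz(T,g(148,217,6,100,160),.079),atz(S,g(324,137,5,240,115),.079))
print("short fl",atz(T,g(607,156,6,100,160),.045),atz(S,g(195,382,5,240,115),.045))
print("ball fl",atz(T,g(394,192,6,100,160),.045),atz(S,g(259,286,5,240,115),.045))
print("hole",atz(T,g(380,270,8,300,165),.09),atz(S,g(345,215,8,130,225),.09))
for p in [(70,150),(688,45),(725,240),(98,345)]: print("rack",atz(T,g(*p,6,100,160),.04))
for p in [(138,180),(482,97),(560,380),(215,465)]: print("fork",atz(T,g(*p,8,300,165),.09))
R=cv2.Rodrigues(s["orientation"])[0];print(R.round(3))
E
```

```text
grip top [0.54930425 0.3616178  0.119     ] [0.54859513 0.3644933  0.119     ]
flange [0.54848219 0.36142195 0.079     ] [0.5504423  0.36194855 0.079     ]
short fl [0.57833702 0.2143922  0.045     ] [0.58092673 0.21410204 0.045     ]
ball fl [0.56350854 0.28781173 0.045     ] [0.565968   0.28733518 0.045     ]
hole [ 0.55461673 -0.08254523  0.09      ] [ 0.55477524 -0.08072473  0.09      ]
rack [0.57572642 0.40243303 0.04      ]
rack [0.61967463 0.1880426  0.04      ]
rack [0.55047899 0.17243491 0.04      ]
rack [0.50777183 0.38794882 0.04      ]
fork [ 0.57551969 -0.02188305  0.09      ]
fork [ 0.59910992 -0.10857143  0.09      ]
fork [ 0.52836735 -0.12740086  0.09      ]
fork [ 0.50498689 -0.04129189  0.09      ]
[[-0.893  0.451  0.   ]
 [ 0.451  0.893 -0.   ]
 [-0.    -0.    -1.   ]]
```

jog_arm:
  commands:
    - [[0.465,-0.288,0],[0,0,-0.1436],-0.3]
    - [[0.465,-0.288,0],[0,0,-0.1436],-0.3]
    - [[0.465,-0.288,0],[0,0,-0.1436],-0.3]
    - [[0.465,-0.288,0],[0,0,-0.1436],-0.3]
    - [[0.465,-0.288,0],[0,0,-0.1436],-0.3]
    - [[0.465,-0.288,0],[0,0,-0.1436],-0.3]
    - [[0.465,-0.288,0],[0,0,-0.1436],-0.3]
    - [[0.465,-0.288,0],[0,0,-0.1436],-0.3]
  newtons: 30

```text
t: 1.85
tool_pos: [0.5483, 0.3639, 0.2186]
orientation: [-1.985, -2.435, 0.0]
force: [-0.6, 0.1, -0.9]
opening: 0.0607
```

```bash
python3 - <<'E'
from h import *
s=robot.read_state();print(s["t"],s["tool_pos"],s["opening"],s["force"]);print(cv2.Rodrigues(s["orientation"])[0].round(3))
c=save("wrist","pics/w1.png")
print(proj(c,(.549,.362,.119),s),proj(c,(.549,.362,.079),s),[(r["p"],r["uv"]) for r in robot.trace("wrist","lock_pin")])
E
```

```text
1.85 [0.54826789 0.36392707 0.2186233 ] 0.06070453801789678 [-0.57249115  0.13262836 -0.86432035]
[[-0.202  0.979 -0.001]
 [ 0.979  0.202  0.   ]
 [ 0.    -0.001 -1.   ]]
[257.9342441 192.6482063] [257.77882254 182.1411488 ] [(0.82, [256.1, 178.6])]
```

View pics/w1.png

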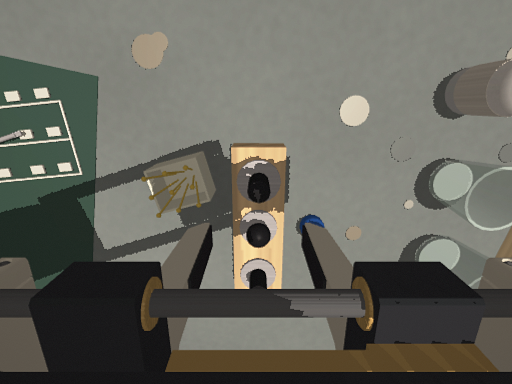

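The wrist view shows the pin's grip at about (259,188) and its flange at (258,180). Both are within 4 px of the prediction, so the pin is on the gripper's centre line. Descending.

jog_arm:
  commands:
    - [[0.001,0,-0.08],[0,0,0],-0.3]
    - [[0.001,0,-0.15],[0,0,0],-0.3]
    - [[0.001,0,-0.2],[0,0,0],-0.3]
    - [[0.001,0,-0.222],[0,0,0],-0.3]
    - [[0.001,0,-0.222],[0,0,0],-0.3]
    - [[0.001,0,-0.222],[0,0,0],-0.3]

```text
t: 2.7
tool_pos: [0.5497, 0.365, 0.0878]
orientation: [1.983, 2.435, 0.005]
force: [-0.3, -0.4, 0.2]
opening: 0.0602
```

```bash
python3 - <<'E'
from h import *
s=robot.read_state();print(s["t"],s["tool_pos"],s["opening"],s["force"])
c=save("wrist","pics/w2.png")
E
```

```text
2.7 [0.54969488 0.3650343  0.08776171] 0.06022355834527456 [-0.34989568 -0.39208413  0.16110407]
```

View pics/w2.png

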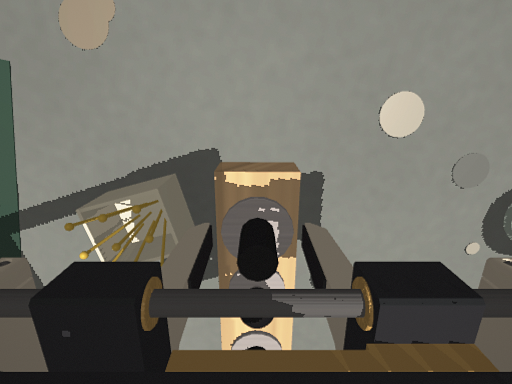

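```bash
python3 - <<'E'
from h import *
s=robot.read_state();c=robot.read_camera("wrist")
for y in(.360,.363,.366,.369):
  print(y,proj(c,(.5495,y,.119),s),proj(c,(.5495,y,.079),s))
E
```

```text
0.36 [256.1507337 267.4169876] [256.04190669 235.47201616]
0.363 [257.22023268 262.91698545] [256.89887771 231.71952554]
0.366 [258.30188039 258.36586653] [257.76364458 227.93289857]
0.369 [259.39588502 253.76275489] [258.63631416 224.11166734]
```

jog_arm:
  commands:
    - [[0,0,0],[0,0,0],1]
    - [[0,0,0],[0,0,0],1]
    - [[0,0,0],[0,0,0],1]
    - [[0,0,0],[0,0,0],1]
    - [[0,0,0],[0,0,0],1]
    - [[0,0,0],[0,0,0],1]
  newtons: 30

```text
t: 3.55
tool_pos: [0.5498, 0.3648, 0.0877]
orientation: [1.984, 2.435, 0.005]
force: [0.4, -0.5, 0.4]
opening: 0.0234
```

Gripped: the opening is 23.4 mm on the d 24 grip, centred. Lifting straight up.

jog_arm:
  commands:
    - [[0,0,0.03],[0,0,0],1]
    - [[0,0,0.08],[0,0,0],1]
    - [[0,0,0.14],[0,0,0],1]
    - [[0,0,0.2],[0,0,0],1]
    - [[0,0,0.23],[0,0,0],1]
    - [[0,0,0.23],[0,0,0],1]

```text
t: 4.3
tool_pos: [0.5505, 0.3653, 0.2274]
orientation: [1.983, 2.434, 0.009]
force: [0.7, -0.9, -2.2]
opening: 0.0237
```

```bash
python3 - <<'E'
from h import *
s=robot.read_state();print(s["t"],s["tool_pos"],s["opening"],s["force"])
c=save("scene","pics/s3.png")
d=(np.array([.5547,-.0817,s["tool_pos"][2]])-s["tool_pos"]);print(d,d/.6)
E
```

```text
4.3 [0.5505316  0.36527703 0.22741883] 0.02369905867084329 [ 0.68321685 -0.92733703 -2.18136719]
[ 0.0041684  -0.44697703  0.        ] [ 0.00694733 -0.74496172  0.        ]
```

View pics/s3.png

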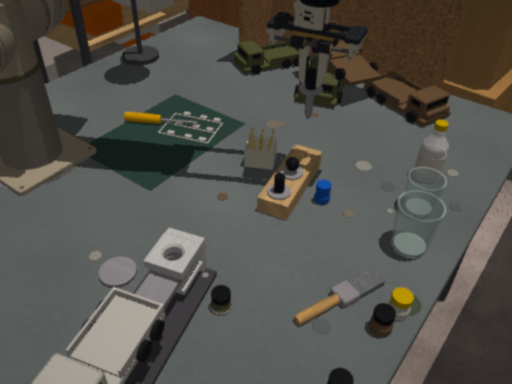

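The scene view shows the pin hanging upright from the gripper, tip at about (309,115), with both short pins still in the rack. Moving over the fork.

jog_arm:
  commands:
    - [[0.001,-0.08,0],[0,0,0],1]
    - [[0.002,-0.17,0],[0,0,0],1]
    - [[0.003,-0.27,0],[0,0,0],1]
    - [[0.004,-0.37,0],[0,0,0],1]
    - [[0.005,-0.47,0],[0,0,0],1]
    - [[0.006,-0.57,0],[0,0,0],1]
    - [[0.007,-0.65,0],[0,0,0],1]
    - [[0.007,-0.72,0],[0,0,0],1]
    - [[0.007,-0.745,0],[0,0,0],1]
    - [[0.007,-0.745,0],[0,0,0],1]

```text
t: 5.6
tool_pos: [0.5532, -0.0824, 0.2237]
orientation: [-1.985, -2.433, -0.003]
force: [-0.3, 0.4, -1.3]
opening: 0.0233
```

jog_arm:
  commands:
    - [[0,0,0],[0,0,0],1]
    - [[0,0,0],[0,0,0],1]

```text
t: 5.85
tool_pos: [0.5531, -0.0809, 0.2233]
orientation: [-1.983, -2.434, -0.003]
force: [-0.3, 0.2, -1.7]
opening: 0.0232
```

```bash
python3 - <<'E'
from h import *
s=robot.read_state();print(s["t"],s["tool_pos"],s["opening"],s["force"]);R=cv2.Rodrigues(s["orientation"])[0];print(R.round(3))
for n in ["scene","top","wrist"]:
  c=save(n,f"pics/{n}4.png")
  print(n,[(r["p"],r["uv"]) for r in robot.trace(n,"lock_pin")][:1],"hole",proj(c,(.5547,-.0817,.09),s),"tip",proj(c,s["tool_pos"]+R@np.array([0,0,.0785]),s))
a=cv2.imread("pics/scene4.png")[150:290,110:260];cv2.imwrite("pics/s4c.png",cv2.resize(a,None,fx=4,fy=4,interpolation=cv2.INTER_CUBIC))
E
```

```text
5.85 [ 0.55314109 -0.08094404  0.22331437] 0.023234605845248606 [-0.2887476   0.24060912 -1.73876564]
[[-0.202  0.979 -0.001]
 [ 0.979  0.202  0.003]
 [ 0.003 -0.    -1.   ]]
scene [(0.61, [163.2, 199.4])] hole [172.26882478 251.7446217 ] tip [169.13755699 228.58569783]
top [(0.62, [361.4, 190.4])] hole [346.64089787 198.25911343] tip [354.06017112 195.71286249]
wrist [(0.75, [257.4, 229.1])] hole [258.65327614 183.12066302] tip [257.64946706 197.39065735]
```

View pics/s4c.png

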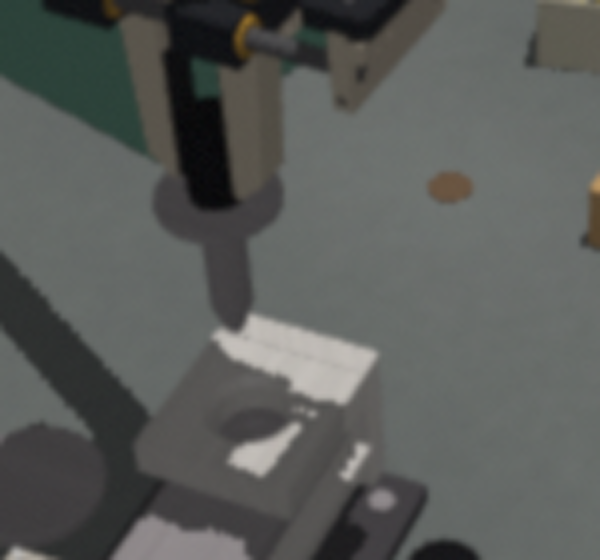

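View pics/wrist4.png

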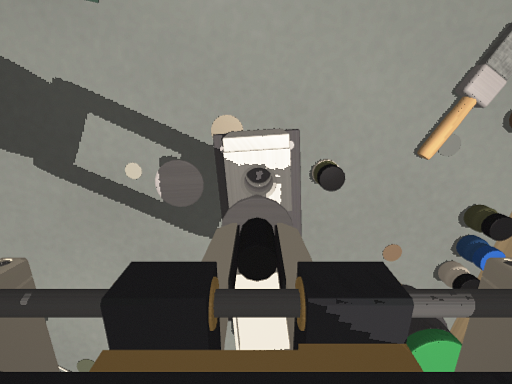

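View pics/top4.png

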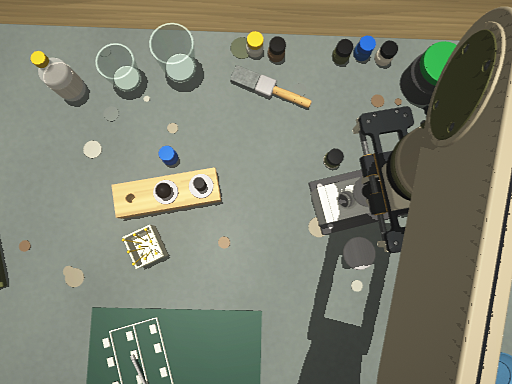

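```bash
python3 - <<'E'
from h import *
a=cv2.imread("pics/wrist4.png")[130:240,210:310];cv2.imwrite("pics/w4c.png",cv2.resize(a,None,fx=6,fy=5.4,interpolation=cv2.INTER_CUBIC))
s=robot.read_state();R=cv2.Rodrigues(s["orientation"])[0];c=robot.read_camera("scene")
for d in (.0837,.0037,.0087): print(d,proj(c,s["tool_pos"]+R@np.array([0,0,d-0.0])))
c=robot.read_camera("wrist")
for y in(-.083,-.08,-.077,-.074): print(y,proj(c,(.5547,y,.09),s))
E
```

```text
0.0837 [169.03944836 231.00543987]
0.0037 [164.31077805 194.98070224]
0.0087 [164.62456043 197.371211  ]
-0.083 [258.35779653 183.04410495]
-0.08 [258.89222315 180.57093343]
-0.077 [259.42965097 178.08387324]
-0.074 [259.97010534 175.58280705]
```

View pics/w4c.png

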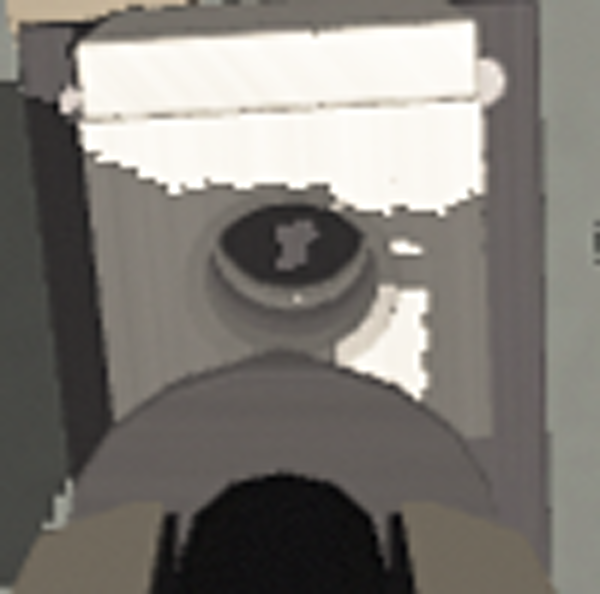

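The wrist crop puts the hole mouth's centre at about (259.3,181), which gives (0.555, -0.080). That agrees with the other two cameras, so I'm lowering in stages.

jog_arm:
  commands:
    - [[0.003,0,-0.03],[0,0,0],1]
    - [[0.003,0,-0.055],[0,0,0],1]
    - [[0.003,0,-0.075],[0,0,0],1]
    - [[0.003,0,-0.095],[0,0,0],1]
    - [[0.003,0,-0.11],[0,0,0],1]
    - [[0.003,0,-0.12],[0,0,0],1]
    - [[0.003,0,-0.12],[0,0,0],1]

```text
t: 7.12
tool_pos: [0.5549, -0.0822, 0.1514]
orientation: [-1.985, -2.433, -0.003]
force: [0.1, -0.3, -1.2]
opening: 0.0232
```

```bash
python3 - <<'E'
from h import *
s=robot.read_state();print(s["t"],s["tool_pos"],s["opening"],s["force"])
c=save("scene","pics/s5.png")
a=cv2.imread("pics/s5.png")[170:290,110:240];cv2.imwrite("pics/s5c.png",cv2.resize(a,None,fx=4.5,fy=4.5,interpolation=cv2.INTER_CUBIC))
E
```

```text
7.125 [ 0.55490209 -0.08217546  0.15144101] 0.023232655040925095 [ 0.05817453 -0.27114325 -1.16726629]
```

View pics/s5c.png

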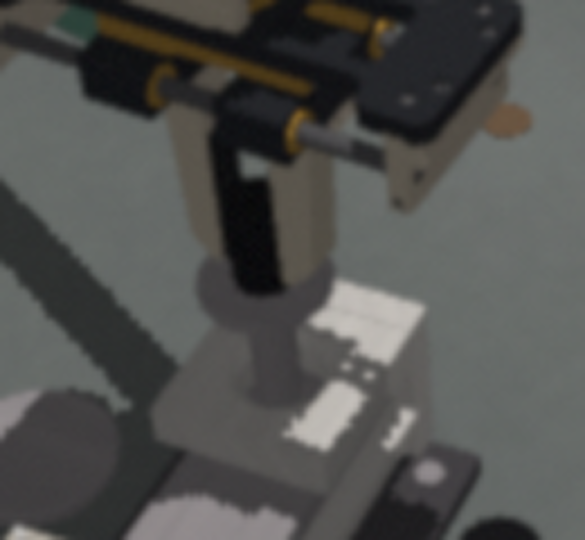

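The pin's tip is inside the mouth, about 22 mm down, with no contact force. Lowering further.

jog_arm:
  commands:
    - [[0,0.002,-0.015],[0,0,0],1]
    - [[0,0.002,-0.03],[0,0,0],1]
    - [[0,0.002,-0.045],[0,0,0],1]
    - [[0,0.002,-0.06],[0,0,0],1]
    - [[0,0.002,-0.07],[0,0,0],1]
    - [[0,0.002,-0.075],[0,0,0],1]
    - [[0,0.002,-0.075],[0,0,0],1]

```text
t: 8.05
tool_pos: [0.5551, -0.0811, 0.1068]
orientation: [-1.985, -2.433, -0.003]
force: [0.1, -0.2, -1.7]
opening: 0.0238
```

jog_arm:
  commands:
    - [[0,0,-0.003],[0,0,0],1]
    - [[0,0,-0.004],[0,0,0],1]
    - [[0,0,-0.004],[0,0,0],-0.3]
    - [[0,0,-0.003],[0,0,0],-0.3]
    - [[0,0,-0.003],[0,0,0],-0.3]
    - [[0,0,-0.003],[0,0,0],-0.3]
    - [[0,0,-0.003],[0,0,0],-0.3]

```text
t: 8.93
tool_pos: [0.5551, -0.081, 0.105]
orientation: [-1.985, -2.433, -0.003]
force: [-0.2, 0.1, -0.8]
opening: 0.0599
```

```bash
python3 - <<'E'
from h import *
s=robot.read_state();print(s["t"],s["tool_pos"],s["opening"],s["force"])
c=save("wrist","pics/w6.png")
E
```

```text
8.925 [ 0.55512465 -0.08103927  0.10503838] 0.059897636878598746 [-0.15904185  0.08188305 -0.79552441]
```

View pics/w6.png

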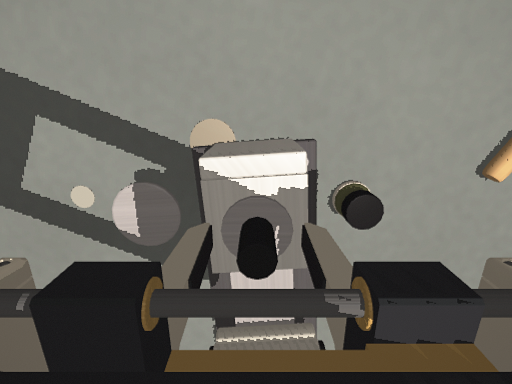

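The fingers are clear of the grip at (257,247) and the flange lies flat on the cheek at about (257,228). Retreating upward.

jog_arm:
  commands:
    - [[0,0,0.05],[0,0,0],-0.3]
    - [[0,0,0.12],[0,0,0],-0.3]
    - [[0,0,0.2],[0,0,0],-0.3]
    - [[0,0.1,0.22],[0,0,0],-0.3]
    - [[0,0.2,0.22],[0,0,0],-0.3]
    - [[0,0.3,0.22],[0,0,0],-0.3]
    - [[0,0.3,0.22],[0,0,0],-0.3]
    - [[0,0.3,0.22],[0,0,0],-0.3]

```text
t: 9.98
tool_pos: [0.555, 0.0987, 0.2369]
orientation: [-1.984, -2.434, -0.002]
force: [-0.4, -0.8, 0.1]
opening: 0.0605
```

```bash
python3 - <<'E'
from h import *
s=robot.read_state();print(s["t"],s["tool_pos"],s["opening"],s["force"])
P=[(.555,-.081,.135),(.555,-.081,.095)]
for n,b in (("scene",(190,290,110,240)),("top",(140,240,290,420))):
  c=save(n,f"pics/{n}7.png")
  for o in["lock_pin","short_pin","ball_pin"]: print(n,o,[(r["p"],r["uv"]) for r in robot.trace(n,o)][:1])
  print([proj(c,p) for p in P])
  a=cv2.imread(f"pics/{n}7.png")[b[0]:b[1],b[2]:b[3]];cv2.imwrite(f"pics/{n}7c.png",cv2.resize(a,None,fx=5,fy=5,interpolation=cv2.INTER_CUBIC))
E
```

```text
9.975 [0.5550437  0.09873676 0.23688627] 0.06049721386766995 [-0.39363153 -0.79324193  0.10440139]
scene lock_pin [(0.73, [171.9, 249.3])]
scene short_pin [(0.66, [278.1, 188.4])]
scene ball_pin [(0.53, [288.5, 171.6])]
[array([170.36560888, 233.32726414]), array([172.423712  , 249.61902495])]
top lock_pin [(0.8, [344.1, 198.1])]
top short_pin []
top ball_pin [(0.69, [163.1, 194.0])]
[array([352.70859216, 195.3405473 ]), array([346.96663263, 197.80936037])]
```

View pics/scene7c.png

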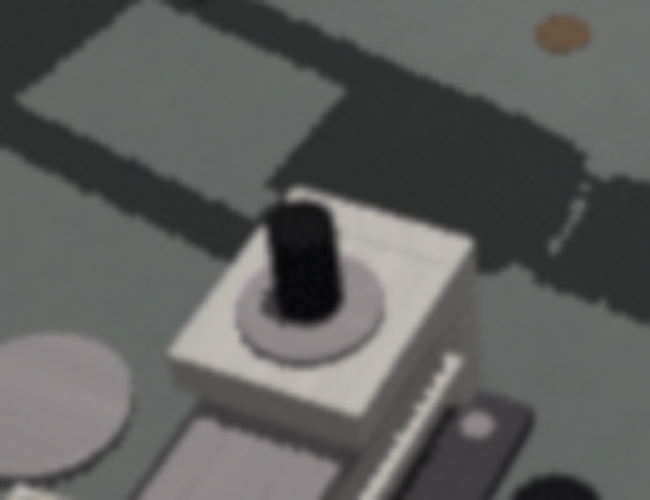

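View pics/top7c.png

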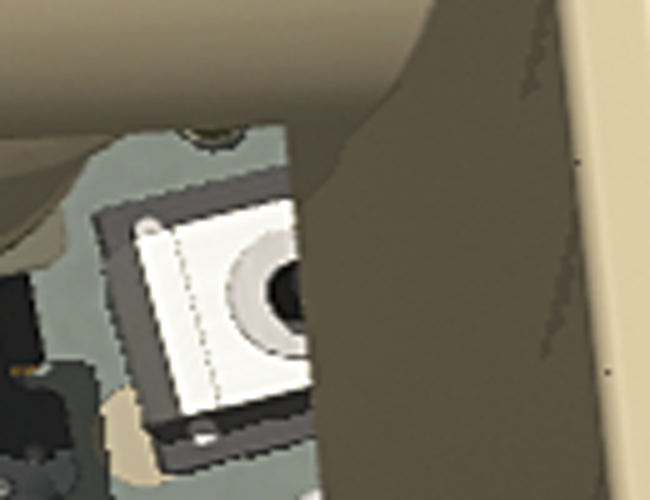

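```bash
python3 - <<'E'
from h import *
print(robot.close_job(), robot.read_state()["t"])
E
```

```text
the job is handed in; nothing more can be done
the job is handed in; nothing more can be done
```

The long lock pin is in the fork hole, down through the cheeks and tongue, and released. I handed the job in at about 10.1 s of the 32 s; no verdict is reported.

- **Pin in the fork:** in the last scene view the flange lies flat on the upper cheek and the grip stands upright. Pin and hole agree to about 2 mm. I judged the 70 mm depth from the seated flange and the tool height, not from a direct measurement of the tip.
- **Forces:** the reported wrist force stayed under 3 N in every reading, including while the pin went into the hole.
- **Gripper:** it is open and about 0.2 m clear of the fork, touching nothing.
- **Short pins:** the scene view places both short pins in the rack. The detector's centres read 4–7 px from the start values. I did not look at that picture of the rack closely. After the lift, both pins were visibly in place, and the arm did not go near them afterwards.
- **Checks that fell short:** in the last top view the arm hides part of the pin and fork. The short pin was not detected in that view.

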